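# Hang the washed dipper on its drip stand and snap its hook shut on the eye

## Robot

A 6-joint arm with a two-finger parallel gripper is mounted at the origin on a cart in front of the work surface, level with it; the furniture and walls round the work are solid. World frame = base frame: x ahead of the robot, y to its left, z up, the work surface at z = 0. Lengths are in m, angles in rad, forces in N, time in s.
With the tool pointing down it reaches from about 0.375 to 0.9 m from the base axis. Payload 3.1 kg.
Tool frame: the origin (TCP) lies on the front face of the gripper's body, between the roots of the fingers; the fingertips stand 73 mm ahead of it and the grasp point (between the pads) lies 54 mm ahead of it (manip.tips_ahead is the distance from the TCP to the fingertips, in m); z points along the fingers, y is the line along which they close (so a half turn about z gives the same grasp; the last joint's range is limited). The gripper opens to 85 mm and grips with 20 to 120 N. Pads are 22 mm wide; open, the fingers measure 114 mm over their backs; the gripper's body (76 mm by 85 mm) begins 54 mm behind the grasp point. The pads swing forward as they close: fully open they stand 13 mm farther back than shut.
Start: joints at [1.129, 0.527, 1.433, -0, 1.181, -0.178], TCP at [0.162, 0.604, 0.304] pointing down, gripper open.
Joint ranges: [-3.08, 3.08], [-0.75, 2.2], [0.22, 2.44], [-1.43, 4.57], [0, 2.65], [-2.85, 2.85]. Speed limits (rad/s): [2.79, 2.79, 3.14, 3.14, 3.14, 3.14].

## Interface

Orientations are given as a unit quaternion [x, y, z, w].
In Python, from station import sense, eyes, workorder, manip gives the robot as it stands.
- The arm moves only by the shell command python3 -m inch 'ROWS' [OPENING] [FORCE]. ROWS is JSON, a list of rows, each an object of numbers: "dx", "dy", "dz": the shift along the tool's x, y, z in cm; "wx", "wy", "wz": the turn, a rotation vector about the tool's x, y, z in degrees. In form: [{"dx": .., "dy": .., "dz": .., "wx": .., "wy": .., "wz": ..}, ...]. A call has 1 to 10 rows; each row shifts and turns the commanded pose from where the row before left it, along the tool's axes as they then stand; what a row does not reach is not made up. A row lasts 1/8 s, in which the tool goes at most 62.5 mm and 10.7 degrees, less where a joint would pass 70% of its speed; a pose out of reach is approached as far as the arm can. A call with a gripper value outside its range is refused whole. OPENING is the opening, from 0 (shut) to 1 (fully open), set as the call begins (- or left out, the last holds). The fingers move at their own pace and stop on an object; FORCE is the grip in N (left out, the last holds). Time passes only in rows, so rows that do not move let the fingers close. It gives the time, the measured TCP pose, the force, the opening and the grip force at its end, in the units of the state.
- sense(): the state, without advancing time (a new reading comes with each control period).
- eyes.snapshot(name): name is "scene" or "top" or "wrist"; returns the picture (420x560x3 uint8, red, green, blue); there is no depth.
- eyes.camera_params(name): a dict with "fx", "fy", "cx", "cy" (pixels), "rvec" (rotation vector, rad) and "tvec" (3), from world to camera coordinates, as OpenCV has them. Camera axes: x right, y down, z forward; pixel columns grow to the right and rows downward; lengths in m; the calibration is good to about 2 mm. The wrist camera is an equidistant fisheye: a pixel r from the principal point sees the ray r / f radians off the axis. A picture is of the moment at which its call begins: read the wrist's pose just before it. camera_params takes no time and is no camera call; for the wrist camera it gives the pose at the moment of the call.
- workorder.sign_off(): hands the job in; it is judged then, once.
The state is a dict: "t": time; "q": joint angles; "qd": joint speeds; "tau": joint torques, N m; "tcp_pos": TCP position; "tool_rot": TCP orientation; "force": force on the tool from outside, world axes, zero at the start; "ft_torque": the same for the moment, N m; "finger_gap": opening from 0.0 (shut) to 1.0 (fully open); "gripper_force": force on a finger pad.
Only numpy, scipy, OpenCV 4.12 (cv2) and the standard library are available. Lean on these libraries where they do the work, as an engineer would, in place of code of your own. Each camera call takes 0.05 s, during which the arm holds its last target. There are 200 camera calls.

## Task

Pick up the washed steel dipper by the black grip on top of its hook and hang it up to drip on the stand: bring the nose of the hook down through the ring-shaped eye at the end of the stand's arm and press down, firmly but without forcing it, until the sprung gate has given way and snapped shut again behind the eye's wire. Let go so that the dipper hangs still from the eye, and do not disturb the espresso cup, the tumbler or the walnut standing about.

Things in the scene. Friction and masses are not known exactly. Their poses are not given: they have to be found in the camera images.
- dipper: Loose steel dipper (ladle that stands upright), 0.10-0.16 kg, 191 mm tall. Origin: centre of cup underside, z up. Flat-bottomed cup, 67 mm over the rim, 56 mm high. A handle rises at its back (-x, to x -37 mm), cranks forward at z 85-108 mm and becomes a snap hook of 7 mm round bar, bent in the x-z plane like an upside-down U with its nose on the +x side. Starts standing on the worktop.
- grip (a point): Middle of the black grip block on top of the hook, at dipper (-8, 0, 176) mm; axes as the dipper's. The block is 30 mm (x) by 13 mm (y) by 30 mm high, dipper z 161 to 191 mm. Pinch it across y. Keep the fingertips above dipper z 161 mm: the eye's wire ends up right below, sticking out on both sides.
- saddle (a point): Top of the hook's inside, at dipper (-8, 0, 156) mm, in the middle (x) of the throat; axes as the dipper's. The free throat between back leg and nose is 18 mm wide (x from -17 to +1 mm). When the dipper hangs, the middle of the eye's near wire lies 3 mm below this point.
- nose (a point): Lower tip of the hook's nose, at dipper (4.5, 0, 126) mm, i.e. 30 mm below and 12.5 mm ahead (+x) of the saddle; the nose is 7 mm thick and points straight down. Between nose tip and cup rim (70 mm) all is open towards +x, so the eye can enter there from the +x side, under the nose.
- gate: The hook's sprung gate, a dark steel finger 4 mm thick and 18 mm long that shuts the throat towards the nose. Origin on its hinge, at the back leg, dipper (-17, 0, 132) mm; shut, it points along the dipper's +x, 13 degrees upward.
- gate_hinge (a joint): Gate angle: 0 rad = shut (it cannot swing out, i.e. down), positive = up into the hook, stop 1.62; a spring drives it to 0. A wire rising in mid-throat meets the gate when its middle is 27 mm below the saddle, needs 4 to 9 N (more than the dipper's weight), swings it to 1.0-1.4 rad and is past it 5 to 9 mm below the saddle: it snaps to 0 and the press force drops.
- stand: Fixed steel drip stand. Origin: under the centre of its round dish foot (180 mm across, rim 11 mm high). x points to the post (10 mm thick, at x 78 mm, top z 236 mm). A collar clamped on the post holds an 8 mm arm that points to -x and ends in the eye: a flat level ring of 6 mm wire, 40 mm outside, 28 mm hole. Nothing on it slips; over 18 N would bend the eye.
- eye_mid (a point): Nominal middle of the eye's near wire (the part farthest from the post), at stand (0, 0, 198) mm; axes as the stand's. In x and y it is true; the real height is 178 to 218 mm, as the collar was clamped, and NOT reported: see or feel it. Hole centre 17 mm further along +x. To hang: dipper x along stand x, mid-throat over this wire (within 4 mm, else the gate may jam), nose in the hole.
- espresso_cup: Bystander: brown stoneware espresso cup with handle, 67 mm across, 58 mm high, origin under its middle. Leave alone.
- tumbler: Bystander: clear glass tumbler, 76 mm across, 86 mm high, origin under its middle. Leave alone.
- walnut_a: Bystander: walnut, about 35 mm, origin at its underside. Leave alone.
There are look-alikes about, which are no part of the job. Leave any turquoise look-alike of the dipper alone.

How it is judged:
By the outcome, as a careful person would: the job done as asked, in the order asked, and still so for the second after the job is handed in, with the robot touching nothing.
It also fails if it takes over 58 s, if anything falls off the work surface, if the arm or the gripper's body presses on something with over 40 N, if the wrist force passes 120 N, or if a joint passes its speed limit or range.

## Working session

There is one attempt and no reset: what is moved stays moved. The work goes in short steps, Python scripts to look and compute and a shell command to move; the robot and the scene stay as the last step left them, time stands still between calls to the robot, and variables do not carry over. Pictures are saved under pics/ and viewed, at most 10 in all, crops included, and the job is handed in when it is done.

```bash
mkdir -p pics; ls
python3 - <<'E'
from station import sense,eyes,manip
import cv2
s=sense();print(s)
for n in("scene","top"):
    im=eyes.snapshot(n);cv2.imwrite(f"pics/{n}0.png",im[:,:,::-1]);print(n,eyes.camera_params(n))
E
```

```text
pics
{'t': 0.0, 'q': array([ 1.12946431e+00,  5.28472849e-01,  1.43389361e+00, -8.17654550e-06,
        1.18137084e+00, -1.78489560e-01]), 'qd': array([-2.29033127e-05,  8.95758236e-04, -1.60781882e-03, -4.27758509e-04,
       -2.38371819e-03, -2.00687501e-03]), 'tau': array([-7.27859860e-04, -4.42349267e+01, -1.78026348e+01, -2.23703200e-04,
        8.56320723e-03, -9.22240332e-06]), 'tcp_pos': array([0.16211957, 0.60303787, 0.30293209]), 'tool_rot': array([ 1.31041629e-01,  9.91376287e-01, -1.02239191e-03, -3.23430068e-04]), 'force': array([-0.35190858,  0.5226751 ,  0.44526673]), 'ft_torque': array([-0.02438074, -0.01795003,  0.02848552]), 'gripper_force': 0.0, 'finger_gap': 0.9993417443929008}
scene {'fx': 500.55084528047644, 'fy': 500.55084528047644, 'cx': 289.31497260800376, 'cy': 216.66988235758305, 'rvec': array([ 1.90379546, -1.09596574,  0.60333507]), 'tvec': array([-0.3549008 ,  0.33020567,  0.70722341])}
top {'fx': 476.00891819098814, 'fy': 476.00891819098814, 'cx': 286.68543494857556, 'cy': 204.43668625147848, 'rvec': array([ 2.15550289, -2.20996259,  0.06291536]), 'tvec': array([-0.08563806,  0.49509518,  1.00150973])}
```

View pics/scene0.png

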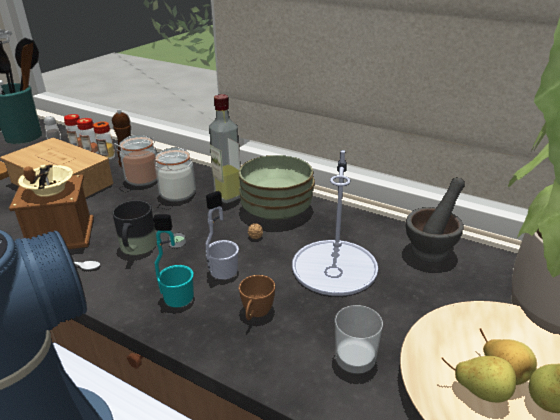

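View pics/top0.png

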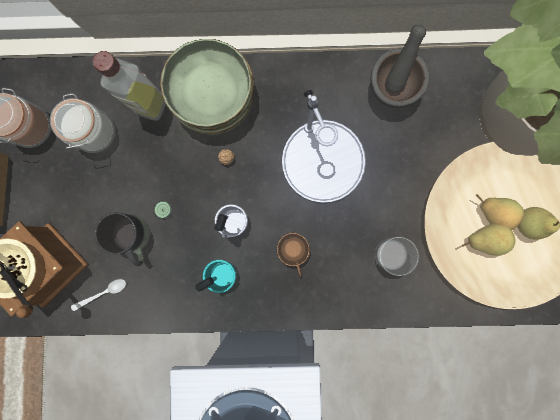

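The scene view has the steel dipper's grip at (214,199) and its cup at (222,260), the eye at (341,181), and the turquoise dipper in front. In the top view the grip is at (221,222), the cup at (235,221), the dish at (323,161) and the eye at (327,134). Next I'll enlarge the dipper and the stand.

Run:
```python
import cv2,numpy as np
s=cv2.imread("pics/scene0.png");t=cv2.imread("pics/top0.png")
def c(im,x,y,w,h):return cv2.resize(im[y:y+h,x:x+w],(400,300),interpolation=cv2.INTER_CUBIC)
a=np.vstack([np.hstack([c(s,175,185,120,90),c(s,290,145,100,75)]),np.hstack([c(t,200,195,64,48),c(t,275,85,100,75)])])
cv2.imwrite("pics/crop0.png",a)
```

```text
(no output)
```

View pics/crop0.png

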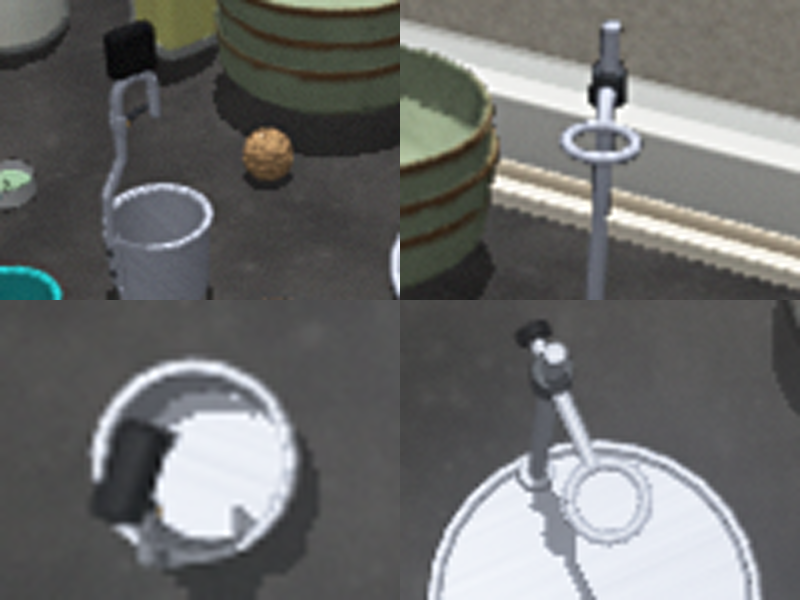

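```bash
cat > h.py <<'E'
import numpy as np,cv2
from station import sense,eyes
def ray(cam,px,P=None):
    P=P or eyes.camera_params(cam);R=cv2.Rodrigues(np.array(P["rvec"]))[0]
    u=np.array([(px[0]-P["cx"])/P["fx"],(px[1]-P["cy"])/P["fy"]])
    if cam=="wrist":
        r=np.linalg.norm(u);d=np.array([*(u/r*np.sin(r)),np.cos(r)])
    else: d=np.array([*u,1.])
    d=R.T@d;return -R.T@np.array(P["tvec"]),d/np.linalg.norm(d)
def onz(cam,px,z,P=None):
    o,d=ray(cam,px,P);return o+d*(z-o[2])/d[2]
def tri(a,b):
    A=0;B=0
    for o,d in(a,b):
        M=np.eye(3)-np.outer(d,d);A=A+M;B=B+M@o
    return np.linalg.solve(A,B)
def proj(cam,X):
    P=eyes.camera_params(cam);R=cv2.Rodrigues(np.array(P["rvec"]))[0]
    c=R@np.asarray(X)+np.array(P["tvec"]);return np.array([P["cx"],P["cy"]])+P["fx"]*c[:2]/c[2]
E
python3 - <<'E'
from h import *
np.set_printoptions(precision=4,suppress=True)
p=lambda n,v:print(n,v)
p("rim top",onz("top",(231.2,220.9),.056)); p("rim scene",onz("scene",(223,249.5),.056))
p("grip tri",tri(ray("top",(221.3,222.5)),ray("scene",(214.3,200))))
p("grip scene z",onz("scene",(214.3,200),.176));p("grip top z",onz("top",(221.3,222.5),.176))
p("nose scene",onz("scene",(221.5,219.5),.126))
p("eye",tri(ray("top",(326.5,134.6)),ray("scene",(340.5,180.2))))
p("post",tri(ray("top",(313.7,98.5)),ray("scene",(343,151.3))))
t=cv2.imread("pics/top0.png")
m=((t.min(2)>150)*255).astype(np.uint8);m[:,:270]=0;m[:,370:]=0;m[:115]=0;m[205:]=0
c=max(cv2.findContours(m,0,2)[0],key=cv2.contourArea);e=cv2.fitEllipse(cv2.convexHull(c));print(e);p("dish",onz("top",e[0],.011))
for n in("scene","top"):print(n,ray(n,(280,210)))
E
```

```text
rim top [0.4592 0.0163 0.056 ]
rim scene [0.4601 0.013  0.056 ]
grip tri [0.453  0.0187 0.1747]
grip scene z [0.4516 0.0166 0.176 ]
grip top z [0.4525 0.0191 0.176 ]
nose scene [0.4643 0.0136 0.126 ]
eye [ 0.6029 -0.1737  0.1994]
post [ 0.6586 -0.151   0.2329]
((322.9919128417969, 159.87518310546875), (81.91661071777344, 85.15792083740234), 169.4932861328125)
dish [ 0.5876 -0.1787  0.011 ]
scene (array([-0.186 , -0.519 ,  0.6567]), array([ 0.7275,  0.4446, -0.5226]))
top (array([ 0.4247, -0.1065,  1.0314]), array([ 0.0556,  0.0228, -0.9982]))
```

The dipper stands at about (0.46, 0.015) with a yaw of about -20°. The stand is at about (0.587, -0.179) with a yaw of +21°, and the eye is at z ≈ 0.20. I'll move above the dipper first.

```bash
python3 -m inch '[{"dz":-3},{"dx":-3.6,"dy":-4.1,"dz":-2},{"dx":-3.6,"dy":-4.1},{"dx":-3.6,"dy":-4.1},{"dx":-3.6,"dy":-4.1},{"dx":-3.6,"dy":-4.1},{"dx":-3.6,"dy":-4.1},{"dx":-3.6,"dy":-4.1},{"dx":-3.6,"dy":-4.1},{"dx":-3.6,"dy":-4.1}]' 0.6
python3 -m inch '[{"dx":-3.6,"dy":-4.1},{"dx":-3.6,"dy":-4.0},{"dx":-3.6,"dy":-3.9,"wz":5},{},{}]'
python3 - <<'E'
from h import *
P=eyes.camera_params("wrist");s=sense();im=eyes.snapshot("wrist");cv2.imwrite("pics/w1.png",im[:,:,::-1]);print(s["tcp_pos"],s["tool_rot"],s["force"],P)
E
```

```text
[0.16213499 0.60307828 0.30303042] [ 1.31033185e-01  9.91377480e-01 -9.50934462e-04 -3.03412346e-04] [ 0.39841076  0.05450547 -0.36043965] {'fx': 325.19226210127806, 'fy': 325.19226210127806, 'cx': 276.8267076087253, 'cy': 212.2186354311296, 'rvec': array([-2.27051147, -1.74173689, -0.29095649]), 'tvec': array([-0.62404608, -0.04312329,  0.38227425])}invalid input at $[0]: expected keys dx, dy, dz, wx, wy, wz
invalid input at $[0]: expected keys dx, dy, dz, wx, wy, wz
```

View pics/w1.png

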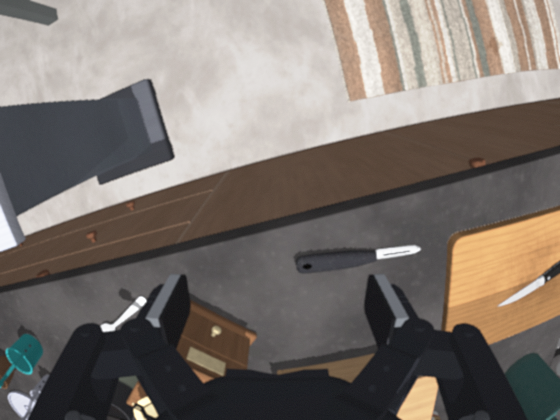

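The moves were refused because every row needs all six keys. The picture still shows the start view: grinder below the fingers, dippers at lower left around (20,360). I'll retype the rows in full.

```bash
python3 -m inch '[{"dx":0,"dy":0,"dz":-3,"wx":0,"wy":0,"wz":0},{"dx":-3.6,"dy":-4.1,"dz":-2,"wx":0,"wy":0,"wz":0},{"dx":-3.6,"dy":-4.1,"dz":0,"wx":0,"wy":0,"wz":0},{"dx":-3.6,"dy":-4.1,"dz":0,"wx":0,"wy":0,"wz":0},{"dx":-3.6,"dy":-4.1,"dz":0,"wx":0,"wy":0,"wz":0},{"dx":-3.6,"dy":-4.1,"dz":0,"wx":0,"wy":0,"wz":0},{"dx":-3.6,"dy":-4.1,"dz":0,"wx":0,"wy":0,"wz":0},{"dx":-3.6,"dy":-4.1,"dz":0,"wx":0,"wy":0,"wz":0},{"dx":-3.6,"dy":-4.1,"dz":0,"wx":0,"wy":0,"wz":0},{"dx":-3.6,"dy":-4.1,"dz":0,"wx":0,"wy":0,"wz":0}]' 0.6
python3 -m inch '[{"dx":-3.6,"dy":-4.1,"dz":0,"wx":0,"wy":0,"wz":0},{"dx":-3.6,"dy":-4.0,"dz":0,"wx":0,"wy":0,"wz":0},{"dx":-3.6,"dy":-3.9,"dz":0,"wx":0,"wy":0,"wz":5},{"dx":0,"dy":0,"dz":0,"wx":0,"wy":0,"wz":0},{"dx":0,"dy":0,"dz":0,"wx":0,"wy":0,"wz":0}]'
python3 - <<'E'
from h import *
P=eyes.camera_params("wrist");s=sense();im=eyes.snapshot("wrist");cv2.imwrite("pics/w2.png",im[:,:,::-1]);print(s["t"],s["tcp_pos"],s["tool_rot"],s["force"],P)
np.save("Pw2.npy",P,allow_pickle=True)
E
```

```text
t: 1.4
tcp_pos: [0.3798, 0.1614, 0.354]
tool_rot: [0.131, 0.991, 0.0, 0.0]
force: [0.5, -0.2, -0.7]
finger_gap: 0.595
gripper_force: 0.0
t: 2.02
tcp_pos: [0.4518, 0.0193, 0.3535]
tool_rot: [0.174, 0.985, 0.0, -0.001]
force: [0.1, 0.6, -0.2]
finger_gap: 0.595
gripper_force: 0.0
2.025 [0.45181241 0.01927184 0.35350886] [ 1.74338436e-01  9.84685353e-01  2.33891101e-04 -8.99942703e-04] [ 0.07975811  0.6357772  -0.23670079] {'fx': 325.19226210127806, 'fy': 325.19226210127806, 'cx': 276.8267076087253, 'cy': 212.2186354311296, 'rvec': array([-2.34122238, -1.63755291, -0.27457029]), 'tvec': array([-0.17325386, -0.45357931,  0.29296519])}
```

View pics/w2.png

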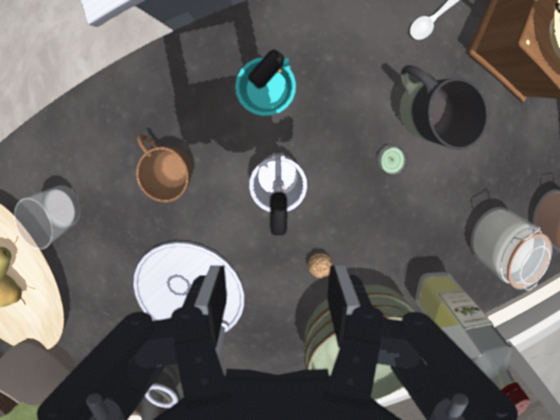

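The grip is at (278,213), the cup rim at (278,184), and the handle shows on the far side. The tool is nearly aligned already. I'll crop in for the yaw.

Run:
```python
from h import *
t=cv2.imread("pics/w2.png");cv2.imwrite("pics/w2c.png",cv2.resize(t[145:245,228:328],(600,600),interpolation=cv2.INTER_CUBIC))
P=np.load("Pw2.npy",allow_pickle=True).item()
g=t[:,:,:].max(2);m=((g<40)*255).astype(np.uint8);m[:185]=0;m[242:]=0;m[:,:262]=0;m[:,296:]=0
c=max(cv2.findContours(m,0,2)[0],key=cv2.contourArea);r=cv2.minAreaRect(c);print(r,cv2.boundingRect(c));
for q in cv2.boxPoints(r):print(q,onz("wrist",q,.191,P))
```

```text
((278.0, 212.0), (38.0, 14.0), 90.0) (271, 193, 15, 39)
[271. 193.] [0.43250758 0.0218532  0.191     ]
[285. 193.] [0.43608977 0.03166741 0.191     ]
[285. 231.] [0.46492431 0.02140733 0.191     ]
[271. 231.] [0.46119152 0.01119116 0.191     ]
```

View pics/w2c.png

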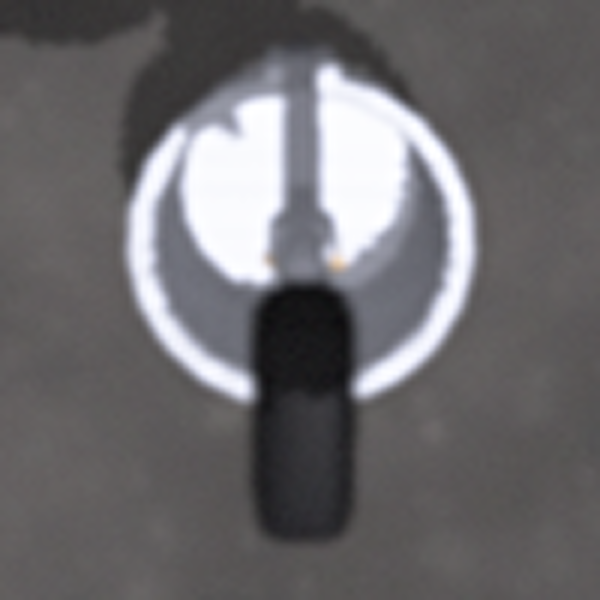

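Run:
```python
from h import *
P=np.load("Pw2.npy",allow_pickle=True).item()
for n,q,z in(("back",(278.5,210),.191),("front",(278.7,235),.191),("mid",(278.6,222.5),.191),("rim",(278.2,184),.056),("handle z85",(277.8,165),.070)):print(n,onz("wrist",q,z,P))
R=cv2.Rodrigues(P["rvec"])[0];print(R)
```

```text
back [0.44701078 0.02253846 0.191     ]
front [0.46641765 0.01565863 0.191     ]
mid [0.45657204 0.01914827 0.191     ]
rim [0.45977392 0.01827519 0.056     ]
handle z85 [0.43588714 0.02643098 0.07      ]
[[ 3.42939083e-01  9.39357602e-01  2.83907949e-04]
 [ 8.88077047e-01 -3.24316130e-01  3.25788592e-01]
 [ 3.06124066e-01 -1.11473509e-01 -9.45442602e-01]]
```

Yaw and position already match within about 1 mm, so I'll go straight down and close.

```bash
python3 -m inch '[{"dx":0,"dy":0,"dz":3,"wx":0,"wy":0,"wz":0},{"dx":0,"dy":0,"dz":3,"wx":0,"wy":0,"wz":0},{"dx":0,"dy":0,"dz":3,"wx":0,"wy":0,"wz":0},{"dx":0,"dy":0,"dz":2.6,"wx":0,"wy":0,"wz":0},{"dx":0,"dy":0,"dz":0,"wx":0,"wy":0,"wz":0},{"dx":0,"dy":0,"dz":0,"wx":0,"wy":0,"wz":0}]'
python3 -m inch '[{"dx":0,"dy":0,"dz":0,"wx":0,"wy":0,"wz":0},{"dx":0,"dy":0,"dz":0,"wx":0,"wy":0,"wz":0},{"dx":0,"dy":0,"dz":0,"wx":0,"wy":0,"wz":0},{"dx":0,"dy":0,"dz":0,"wx":0,"wy":0,"wz":0},{"dx":0,"dy":0,"dz":0,"wx":0,"wy":0,"wz":0},{"dx":0,"dy":0,"dz":0,"wx":0,"wy":0,"wz":0},{"dx":0,"dy":0,"dz":0,"wx":0,"wy":0,"wz":0},{"dx":0,"dy":0,"dz":0,"wx":0,"wy":0,"wz":0}]' 0 60
```

```text
t: 2.82
tcp_pos: [0.4526, 0.0198, 0.2387]
tool_rot: [0.173, 0.985, 0.0, 0.001]
force: [0.1, -0.2, -0.0]
finger_gap: 0.595
gripper_force: 0.0
t: 3.82
tcp_pos: [0.4531, 0.019, 0.2388]
tool_rot: [0.174, 0.985, 0.0, 0.001]
force: [0.1, 1.0, 5.9]
finger_gap: 0.139
gripper_force: 59.3
```

```bash
python3 -m inch '[{"dx":0,"dy":0,"dz":-1,"wx":0,"wy":0,"wz":0},{"dx":0,"dy":0,"dz":-2.5,"wx":0,"wy":0,"wz":0},{"dx":0,"dy":0,"dz":-3,"wx":0,"wy":0,"wz":0},{"dx":0,"dy":0,"dz":-2.7,"wx":0,"wy":0,"wz":0},{"dx":0,"dy":0,"dz":0,"wx":0,"wy":0,"wz":0}]'
python3 -m inch '[{"dx":-1,"dy":-1.5,"dz":0,"wx":0,"wy":0,"wz":0},{"dx":-1.6,"dy":-2.5,"dz":0,"wx":0,"wy":0,"wz":0},{"dx":-1.6,"dy":-2.5,"dz":0,"wx":0,"wy":0,"wz":0},{"dx":-1.6,"dy":-2.5,"dz":0,"wx":0,"wy":0,"wz":0},{"dx":-1.6,"dy":-2.5,"dz":0,"wx":0,"wy":0,"wz":0},{"dx":-1.6,"dy":-2.5,"dz":0,"wx":0,"wy":0,"wz":0},{"dx":-1.6,"dy":-2.5,"dz":0,"wx":0,"wy":0,"wz":0},{"dx":-1.3,"dy":-2.2,"dz":0,"wx":0,"wy":0,"wz":0},{"dx":-0.7,"dy":-1.3,"dz":0,"wx":0,"wy":0,"wz":0}]'
python3 -m inch '[{"dx":0,"dy":0,"dz":0,"wx":0,"wy":0,"wz":-5},{"dx":0,"dy":0,"dz":0,"wx":0,"wy":0,"wz":-8},{"dx":0,"dy":0,"dz":0,"wx":0,"wy":0,"wz":-9},{"dx":0,"dy":0,"dz":0,"wx":0,"wy":0,"wz":-8},{"dx":0,"dy":0,"dz":0,"wx":0,"wy":0,"wz":-7},{"dx":0,"dy":0,"dz":0,"wx":0,"wy":0,"wz":-4},{"dx":0,"dy":0,"dz":0,"wx":0,"wy":0,"wz":0},{"dx":0,"dy":0,"dz":0,"wx":0,"wy":0,"wz":0},{"dx":0,"dy":0,"dz":0,"wx":0,"wy":0,"wz":0}]'
python3 - <<'E'
from h import *
P=eyes.camera_params("wrist");np.save("Pw3.npy",P,allow_pickle=True);w=eyes.snapshot("wrist")[:,:,::-1];s=eyes.snapshot("scene")[:,:,::-1];t=eyes.snapshot("top")[:,:,::-1]
for n,i in(("w3",w),("s3",s),("t3",t)):cv2.imwrite(f"pics/{n}.png",i)
c=lambda im,x,y,ww,h:cv2.resize(im[y:y+h,x:x+ww],(400,300),interpolation=cv2.INTER_CUBIC)
a=np.vstack([np.hstack([c(s,240,130,160,120),c(w,0,0,560,420)]),np.hstack([c(t,275,85,120,90),c(w,170,150,200,150)])])
cv2.imwrite("pics/crop3.png",a);print(sense())
E
```

```text
t: 4.45
tcp_pos: [0.4533, 0.0189, 0.3318]
tool_rot: [0.174, 0.985, -0.0, 0.002]
force: [0.8, 0.4, -1.2]
finger_gap: 0.139
gripper_force: 58.6
t: 5.58
tcp_pos: [0.502, -0.2138, 0.3289]
tool_rot: [0.175, 0.985, 0.0, -0.001]
force: [0.0, 0.9, -1.4]
finger_gap: 0.143
gripper_force: 58.6
t: 6.7
tcp_pos: [0.5022, -0.2119, 0.3298]
tool_rot: [-0.182, 0.983, 0.0, -0.0]
force: [-0.1, -0.7, -1.2]
finger_gap: 0.141
gripper_force: 58.6
{'t': 6.85, 'q': array([-6.04457676e-01,  3.88826070e-01,  1.60323094e+00,  2.25852230e-05,
        1.14955932e+00, -2.54054714e+00]), 'qd': array([-0.00015762, -0.00133518, -0.00091898,  0.00106875,  0.00176196,
       -0.00163955]), 'tau': array([ 7.95710985e-04, -3.78785205e+01, -1.77420956e+01,  2.48128912e-03,
       -3.05371614e-04,  1.44765661e-03]), 'tcp_pos': array([ 0.50222408, -0.21197753,  0.32991334]), 'tool_rot': array([-1.81628213e-01,  9.83367272e-01,  1.56595555e-05, -1.05697789e-06]), 'force': array([ 6.88121337e-01, -5.64861033e-01, -9.26395258e-06]), 'ft_torque': array([ 0.02820294,  0.01182839, -0.05313057]), 'gripper_force': 58.606449365615845, 'finger_gap': 0.1340712700064496}
```

View pics/crop3.png

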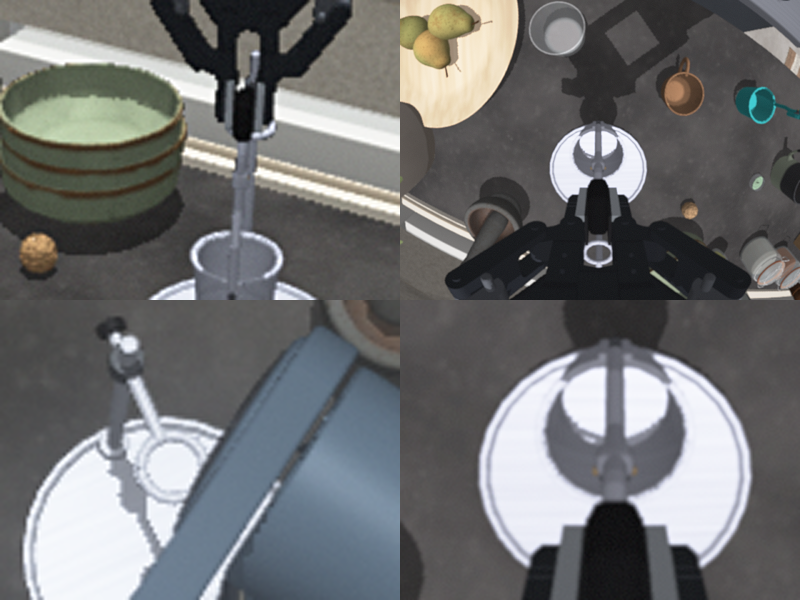

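The dipper is held upright on the near side of the eye, with its cup over the dish. The wrist image has the eye at about (277,354), laterally in line with the tool. I'll measure the ring from this view.

Run:
```python
from h import *
np.set_printoptions(precision=4,suppress=True)
P=np.load("Pw3.npy",allow_pickle=True).item();w=cv2.imread("pics/w3.png")
m=((w.min(2)>110)*255).astype(np.uint8);m[:328]=0;m[380:]=0;m[:,:255]=0;m[:,300:]=0
cs=[c for c in cv2.findContours(m,0,1)[0] if len(c)>8]
for c in cs:
    e=cv2.fitEllipse(c);print(cv2.boundingRect(c),e)
    for z in(.19,.2,.21):print(z,onz("wrist",e[0],z,P))
    print(tri(ray("wrist",e[0],P),ray("scene",(340.5,180.2))),tri(ray("wrist",e[0],P),ray("top",(326.5,134.6))))
# dish centre and post foot for the stand's yaw, eye from top again
```

```text
(257, 336, 41, 39) ((276.95452880859375, 354.27093505859375), (36.839664459228516, 40.99140930175781), 93.26085662841797)
0.19 [ 0.6145 -0.1687  0.19  ]
0.2 [ 0.6054 -0.1722  0.2   ]
0.21 [ 0.5963 -0.1757  0.21  ]
[ 0.6095 -0.1712  0.1958] [ 0.6018 -0.173   0.2036]
```

The eye is at z ≈ 0.20 and laterally in line to within about 1 mm. The wire is about 92 mm ahead, so I'll slide in slowly under the nose, raised 4 mm.

```bash
python3 -m inch '[{"dx":-0.6,"dy":0,"dz":-0.4,"wx":0,"wy":0,"wz":0},{"dx":-1.2,"dy":0,"dz":0,"wx":0,"wy":0,"wz":0},{"dx":-1.4,"dy":0,"dz":0,"wx":0,"wy":0,"wz":0},{"dx":-1.4,"dy":0,"dz":0,"wx":0,"wy":0,"wz":0},{"dx":-1.4,"dy":0,"dz":0,"wx":0,"wy":0,"wz":0},{"dx":-1.2,"dy":0,"dz":0,"wx":0,"wy":0,"wz":0},{"dx":-1.0,"dy":0,"dz":0,"wx":0,"wy":0,"wz":0},{"dx":-0.7,"dy":0,"dz":0,"wx":0,"wy":0,"wz":0},{"dx":-0.3,"dy":0,"dz":0,"wx":0,"wy":0,"wz":0},{"dx":0,"dy":0,"dz":0,"wx":0,"wy":0,"wz":0}]'
python3 -m inch '[{"dx":0,"dy":0,"dz":0,"wx":0,"wy":0,"wz":0},{"dx":0,"dy":0,"dz":0,"wx":0,"wy":0,"wz":0}]'
python3 - <<'E'
from h import *
P=eyes.camera_params("wrist");np.save("Pw4.npy",P,allow_pickle=True);w=eyes.snapshot("wrist")[:,:,::-1];s=eyes.snapshot("scene")[:,:,::-1];t=eyes.snapshot("top")[:,:,::-1]
for n,i in(("w4",w),("s4",s),("t4",t)):cv2.imwrite(f"pics/{n}.png",i)
c=lambda im,x,y,ww,h:cv2.resize(im[y:y+h,x:x+ww],(400,600 if h==2*ww*.75 else 300),interpolation=cv2.INTER_CUBIC)
a=np.hstack([c(s,310,140,72,108),np.vstack([c(t,275,85,100,75),c(w,200,240,160,120)])])
cv2.imwrite("pics/crop4.png",a);print(sense()["tcp_pos"],sense()["tool_rot"])
E
```

```text
t: 8.1
tcp_pos: [0.5881, -0.1791, 0.3339]
tool_rot: [-0.182, 0.983, 0.0, -0.0]
force: [0.9, 0.3, -2.0]
finger_gap: 0.141
gripper_force: 58.6
t: 8.35
tcp_pos: [0.5879, -0.1793, 0.334]
tool_rot: [-0.182, 0.983, -0.0, -0.0]
force: [0.3, 0.3, -1.4]
finger_gap: 0.139
gripper_force: 58.6
[ 0.58801605 -0.17921215  0.33399139] [-1.81637579e-01  9.83365542e-01 -1.26489658e-05 -5.09017406e-07]
```

View pics/crop4.png

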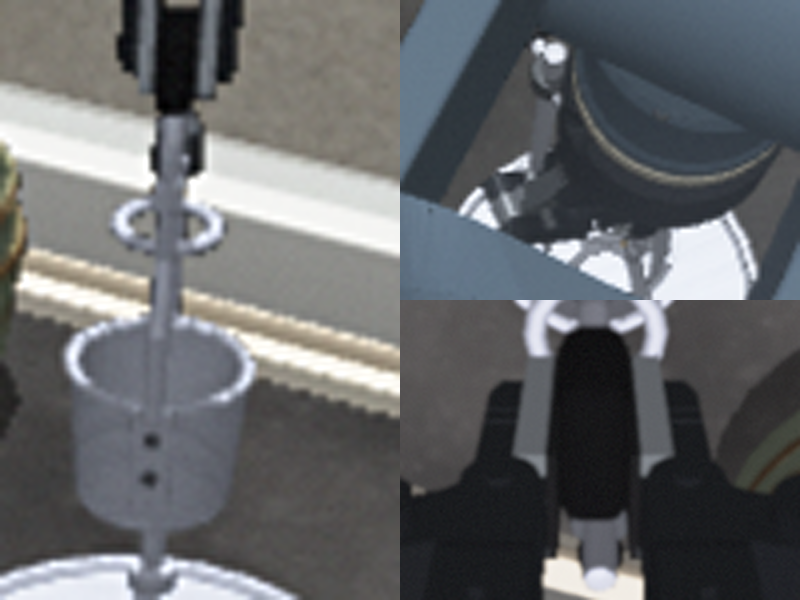

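The eye's ring encircles the hook's line symmetrically, with the nose above it. I'll do one numeric fore-aft check before pressing.

Run:
```python
from h import *
np.set_printoptions(precision=4,suppress=True)
P=np.load("Pw4.npy",allow_pickle=True).item();w=cv2.imread("pics/w4.png")
from scipy.spatial.transform import Rotation as Ro
m=((w.min(2)>105)).astype(np.uint8);m[:215]=0;m[262:]=0;m[:,:246]=0;m[:,310:]=0;m[:,266:291]=0
for r in range(215,262,3):print(r,''.join('#' if v else '.' for v in m[r,246:310]))
```

```text
215 ...........#########.........................#######............
218 ..............######.........................####...............
221 .................###............................................
224 ................................................................
227 ................................................................
230 ##...............###.........................##...............##
233 ###.........########.........................########.......####
236 ######...###########.........................##########...######
239 ####################.........................###################
242 .#################.............................###############..
245 ....###############..........................###############....
248 ....################.........................################...
251 ...##########..#####.........................###....#########...
254 ...##########.......................................#########...
257 ....##########.....................................##########...
260 .....##########...................................##########....
```

Run:
```python
from h import *
np.set_printoptions(precision=4,suppress=True)
P=np.load("Pw4.npy",allow_pickle=True).item();w=cv2.imread("pics/w4.png")
o,d=ray("wrist",(278,252.5),P);print(o)
for z in(.19,.195,.2,.205,.21):
    c=onz("wrist",(278,252.5),z,P);l,r=onz("wrist",(248.8,252.5),z,P),onz("wrist",(307,252.5),z,P)
    rel=c[:2]-[.588,-.1792];u=np.array([.934,.357]);print(z,c,"along,lat",rel@u,rel@[-u[1],u[0]],"diam",np.linalg.norm(l-r))
print(tri((o,d),ray("scene",(340.3,180.7))))
```

```text
[ 0.509  -0.2094  0.4051]
0.19 [ 0.6076 -0.1707  0.19  ] along,lat 0.021333345998820717 0.0009498699400213201 diam 0.04292956615288508
0.195 [ 0.6053 -0.1716  0.195 ] along,lat 0.018871548480783908 0.0009284241370632925 diam 0.04193183914980441
0.2 [ 0.603  -0.1725  0.2   ] along,lat 0.016409750962747095 0.000906978334105265 diam 0.04093411214672369
0.205 [ 0.6007 -0.1734  0.205 ] along,lat 0.013947953444710283 0.0008855325311472374 diam 0.03993638514364304
0.21 [ 0.5984 -0.1743  0.21  ] along,lat 0.011486155926673472 0.0008640867281892098 diam 0.03893865814056237
[ 0.6045 -0.1727  0.1975]
```

Fore-aft error is about 1 mm and the wire is at z ≈ 0.20. I'll go down 20 mm, then in small steps while watching the force.

```bash
python3 -m inch '[{"dx":0,"dy":0,"dz":0.5,"wx":0,"wy":0,"wz":0},{"dx":0,"dy":0,"dz":0.7,"wx":0,"wy":0,"wz":0},{"dx":0,"dy":0,"dz":0.5,"wx":0,"wy":0,"wz":0},{"dx":0,"dy":0,"dz":0.2,"wx":0,"wy":0,"wz":0},{"dx":0,"dy":0,"dz":0,"wx":0,"wy":0,"wz":0}]'
for i in 1; do python3 -m inch '[{"dx":0,"dy":0,"dz":0.2,"wx":0,"wy":0,"wz":0},{"dx":0,"dy":0,"dz":0.2,"wx":0,"wy":0,"wz":0},{"dx":0,"dy":0,"dz":0,"wx":0,"wy":0,"wz":0}]' | egrep 'pos|force:'
python3 -m inch '[{"dx":0,"dy":0,"dz":0.2,"wx":0,"wy":0,"wz":0},{"dx":0,"dy":0,"dz":0.2,"wx":0,"wy":0,"wz":0},{"dx":0,"dy":0,"dz":0,"wx":0,"wy":0,"wz":0}]'| egrep 'pos|force:'; done
```

```text
t: 9.12
tcp_pos: [0.5881, -0.1791, 0.3146]
tool_rot: [-0.182, 0.983, 0.0, -0.0]
force: [-0.2, 0.5, -0.0]
finger_gap: 0.138
gripper_force: 58.6
tcp_pos: [0.5883, -0.1792, 0.3113]
force: [-0.7, -0.4, 0.2]
gripper_force: 59.0
tcp_pos: [0.5884, -0.1791, 0.3086]
force: [-0.9, 1.3, 8.0]
gripper_force: 60.0
```

The gate makes contact at TCP z ≈ 0.310, so the wire is at about 0.20. It should be past the gate at about 0.288–0.292. Continuing.

```bash
python3 -m inch '[{"dx":0,"dy":0,"dz":0.2,"wx":0,"wy":0,"wz":0},{"dx":0,"dy":0,"dz":0.2,"wx":0,"wy":0,"wz":0},{"dx":0,"dy":0,"dz":0,"wx":0,"wy":0,"wz":0}]' | egrep 'pos|^force:'
python3 -m inch '[{"dx":0,"dy":0,"dz":0.2,"wx":0,"wy":0,"wz":0},{"dx":0,"dy":0,"dz":0.2,"wx":0,"wy":0,"wz":0},{"dx":0,"dy":0,"dz":0,"wx":0,"wy":0,"wz":0}]'| egrep 'pos|^force:'
```

```text
tcp_pos: [0.5885, -0.1811, 0.3049]
force: [-2.0, -3.7, 6.6]
tcp_pos: [0.5875, -0.1812, 0.2998]
force: [-3.5, -4.4, 3.3]
```

```bash
python3 -m inch '[{"dx":0,"dy":0,"dz":0.2,"wx":0,"wy":0,"wz":0},{"dx":0,"dy":0,"dz":0.2,"wx":0,"wy":0,"wz":0},{"dx":0,"dy":0,"dz":0,"wx":0,"wy":0,"wz":0}]' | egrep 'pos|rot|^force:'
python3 -m inch '[{"dx":0,"dy":0,"dz":0.2,"wx":0,"wy":0,"wz":0},{"dx":0,"dy":0,"dz":0,"wx":0,"wy":0,"wz":0}]'| egrep 'pos|rot|^force:'
```

```text
tcp_pos: [0.5869, -0.1807, 0.2949]
tool_rot: [-0.182, 0.983, -0.001, -0.002]
force: [-4.2, -4.1, 1.8]
tcp_pos: [0.5861, -0.18, 0.292]
tool_rot: [-0.182, 0.983, -0.0, -0.003]
force: [-5.4, -3.4, -1.8]
```

```bash
python3 -m inch '[{"dx":0,"dy":0,"dz":0.2,"wx":0,"wy":0,"wz":0},{"dx":0,"dy":0,"dz":0,"wx":0,"wy":0,"wz":0}]' | egrep 'pos|rot|^force:'
python3 -m inch '[{"dx":0,"dy":0,"dz":0.2,"wx":0,"wy":0,"wz":0},{"dx":0,"dy":0,"dz":0,"wx":0,"wy":0,"wz":0}]'| egrep 'pos|rot|^force:'
```

```text
tcp_pos: [0.5882, -0.179, 0.2903]
tool_rot: [-0.182, 0.983, 0.0, 0.0]
force: [-0.5, -0.3, -1.2]
tcp_pos: [0.5883, -0.1789, 0.2888]
tool_rot: [-0.182, 0.983, 0.0, 0.0]
force: [0.1, 0.4, -1.5]
```

The force fell back to the dipper's bare weight, so the gate has snapped shut. I'll seat it gently.

```bash
python3 -m inch '[{"dx":0,"dy":0,"dz":0.1,"wx":0,"wy":0,"wz":0},{"dx":0,"dy":0,"dz":0.1,"wx":0,"wy":0,"wz":0},{"dx":0,"dy":0,"dz":0,"wx":0,"wy":0,"wz":0}]' | egrep 'pos|^force:'
python3 -m inch '[{"dx":0,"dy":0,"dz":0.1,"wx":0,"wy":0,"wz":0},{"dx":0,"dy":0,"dz":0,"wx":0,"wy":0,"wz":0}]'| egrep 'pos|^force:'
```

```text
tcp_pos: [0.5883, -0.1791, 0.2873]
force: [-0.3, -0.3, 0.2]
tcp_pos: [0.5883, -0.1791, 0.2871]
force: [-1.3, 1.1, 5.0]
```

Seated at about 6 N. I'll relieve it by 1 mm, release, wait and retreat upward.

```bash
python3 -m inch '[{"dx":0,"dy":0,"dz":-0.1,"wx":0,"wy":0,"wz":0},{"dx":0,"dy":0,"dz":0,"wx":0,"wy":0,"wz":0}]' | egrep 'pos|^force:'
python3 -m inch '[{"dx":0,"dy":0,"dz":0,"wx":0,"wy":0,"wz":0},{"dx":0,"dy":0,"dz":0,"wx":0,"wy":0,"wz":0},{"dx":0,"dy":0,"dz":0,"wx":0,"wy":0,"wz":0},{"dx":0,"dy":0,"dz":0,"wx":0,"wy":0,"wz":0},{"dx":0,"dy":0,"dz":0,"wx":0,"wy":0,"wz":0},{"dx":0,"dy":0,"dz":0,"wx":0,"wy":0,"wz":0}]' 0.5
python3 -m inch '[{"dx":0,"dy":0,"dz":-0.5,"wx":0,"wy":0,"wz":0},{"dx":0,"dy":0,"dz":-1.5,"wx":0,"wy":0,"wz":0},{"dx":0,"dy":0,"dz":-3,"wx":0,"wy":0,"wz":0},{"dx":0,"dy":0,"dz":-3,"wx":0,"wy":0,"wz":0},{"dx":2,"dy":0,"dz":-2,"wx":0,"wy":0,"wz":0},{"dx":4,"dy":0,"dz":0,"wx":0,"wy":0,"wz":0},{"dx":4,"dy":0,"dz":0,"wx":0,"wy":0,"wz":0},{"dx":3,"dy":0,"dz":0,"wx":0,"wy":0,"wz":0},{"dx":0,"dy":0,"dz":0,"wx":0,"wy":0,"wz":0},{"dx":0,"dy":0,"dz":0,"wx":0,"wy":0,"wz":0}]'
python3 - <<'E'
from h import *
w=eyes.snapshot("wrist")[:,:,::-1];s=eyes.snapshot("scene")[:,:,::-1]
c=lambda im,x,y,ww,h:cv2.resize(im[y:y+h,x:x+ww],(400,600 if h>ww else 300),interpolation=cv2.INTER_CUBIC)
a=np.hstack([c(s,305,140,72,108),np.vstack([c(s,0,0,560,420),c(w,200,150,160,120)])])
cv2.imwrite("pics/crop5.png",a)
E
```

```text
tcp_pos: [0.5883, -0.1792, 0.2871]
force: [-0.2, -0.2, 2.8]
t: 13.38
tcp_pos: [0.5881, -0.1791, 0.2869]
tool_rot: [-0.182, 0.983, -0.0, -0.0]
force: [-0.8, -0.4, -0.6]
finger_gap: 0.505
gripper_force: 0.0
t: 14.62
tcp_pos: [0.4675, -0.2257, 0.3879]
tool_rot: [-0.182, 0.983, -0.001, 0.001]
force: [0.2, -1.0, 0.5]
finger_gap: 0.501
gripper_force: 0.0
```

View pics/crop5.png

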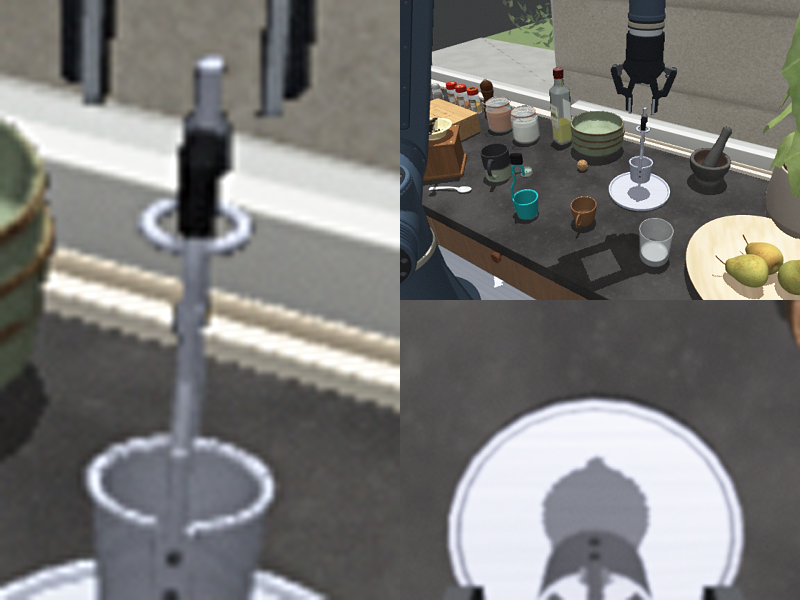

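The dipper hangs from the eye, clear of the dish, with the gripper away and the bystanders in place. I'll let it settle and check for motion by differencing frames.

Run:
```python
from h import *
f=[eyes.snapshot("scene").astype(int)[140:280,300:390] for _ in range(50)]
for i in range(2,50,6):print(i,np.abs(f[i]-f[i-2]).max(),(np.abs(f[i]-f[i-2]).max(2)>25).sum(), (np.abs(f[i]-f[-1]).max(2)>25).sum())
print(sense()["t"])
```

```text
2 107 99 54
8 57 14 24
14 78 11 10
20 60 5 7
26 55 2 1
32 51 1 0
38 17 0 0
44 10 0 0
17.225
```

The dipper has settled and hangs still. Handing in.

```bash
python3 -m inch '[{"dx":0,"dy":0,"dz":0,"wx":0,"wy":0,"wz":0},{"dx":0,"dy":0,"dz":0,"wx":0,"wy":0,"wz":0},{"dx":0,"dy":0,"dz":0,"wx":0,"wy":0,"wz":0},{"dx":0,"dy":0,"dz":0,"wx":0,"wy":0,"wz":0},{"dx":0,"dy":0,"dz":0,"wx":0,"wy":0,"wz":0},{"dx":0,"dy":0,"dz":0,"wx":0,"wy":0,"wz":0},{"dx":0,"dy":0,"dz":0,"wx":0,"wy":0,"wz":0},{"dx":0,"dy":0,"dz":0,"wx":0,"wy":0,"wz":0}]' >/dev/null; python3 -c "
from station import workorder;print(workorder.sign_off())"
```

```text
the job is handed in; nothing more can be done
None
```

The dipper hangs still from the stand's eye and the job is handed in at about 18 s; the force drop on pressing shows the gate snapped shut behind the wire, the highest press I read was about 9 N, and in the last picture the espresso cup, tumbler and walnut look undisturbed.

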